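# Square the plate pack and hold it over the cell fixture

## Robot

A 6-joint arm with a two-finger parallel gripper is mounted at the origin on the work surface. World frame = base frame: x ahead of the robot, y to its left, z up, the work surface at z = 0. Lengths are in m, angles in degrees, forces in N, time in s.
With the tool pointing down it reaches from about 0.35 to 0.875 m from the base axis. Payload 4.2 kg.
Tool frame: the origin (TCP) lies on the centre line of the jaws, within the pads' length; the fingertips stand 17 mm ahead of it and the grasp point (between the pads) lies 2 mm behind it; z points along the fingers, y is the direction in which the jaws open and shut (so a half turn about z gives the same grasp; the last joint's range is limited). The gripper opens to 87 mm and grips with 3 to 60 N. Pads are 19 mm wide; open, the fingers measure 117 mm over their backs; the gripper's body (75 mm by 190 mm) begins 51 mm behind the grasp point.
Start: joints at [78.3, 22.042, 0.453, 0, -68.411, -14.817], TCP at [0.279, 0.559, 0.215] pointing down, gripper open.
Joint ranges: [-179.83, 179.83], [-69.29, 118.12], [-61.27, 80.66], [-181.25, 117.63], [-171.15, -9.14], [-177.46, 177.46]. Speed limits (degrees/s): [159.86, 159.86, 180, 180, 180, 180].

## Interface

Orientations are given as a 3x3 rotation matrix whose columns are the frame's x, y, z axes.
In Python, from station import * gives the robot as it stands.
- The arm moves only by the tool play_rows, never from a script. Its argument "targets" is a list that holds one entry, the list of rows, each a list of 5 numbers: the closure, from 0 (fully open) to 1 (shut), then the shift along the world's x, y, z in m, then the turn about the world's z in rad. In form: [[[gripper, x, y, z, twist], ...]]. A call has 1 to 5 rows; each row is the pose to reach, as a shift and turn from the pose commanded when the call began; what a row does not reach only later rows make up. A row lasts 1/12 s, in which the tool goes at most 41.7 mm and 7.16 degrees, less where a joint would pass 70% of its speed; a pose out of reach is approached as far as the arm can. A call with a gripper value outside its range is refused whole. The fingers move at their own pace and stop on an object; the grip force is fixed at half the most. Time passes only in rows, so rows that repeat a pose let the fingers close. It gives the time, the measured TCP pose, the force and the opening at its end, in the units of the state.
- sense(): the state, without advancing time (a new reading comes with each control period).
- capture(name): name is "side" or "top"; returns the picture (384x512x3 uint8, blue, green, red); there is no depth.
- get_calibration(name): a dict with "camera_matrix" (3x3 intrinsics, pixels), "D" ([k1, k2, p1, p2, k3] as OpenCV has them; the pictures are not rectified), "T" (4x4, takes a point from camera to world coordinates). Camera axes: x right, y up, looking along -z (the intrinsics and any distortion apply to the point x, -y, -z); pixel columns grow to the right and rows downward; lengths in m; the calibration is good to about 2 mm. A picture is of the moment at which its call begins. get_calibration takes no time and is no camera call.
- finish_job(): hands the job in, once; it reports no verdict.
The state is a dict: "time_s": time; "joints": joint angles; "joint_velocities": joint speeds; "effort": joint torques, N m; "tcp_pos": TCP position; "ee_rot": TCP orientation; "wrist_force": force on the tool from outside, world axes, zero at the start; "moment": the same for the moment, N m; "gripper_width": opening from 0.0 (shut) to 1.0 (fully open).
Only numpy, scipy, OpenCV 4.12 (cv2) and the standard library are available. Lean on these libraries where they do the work, as an engineer would, in place of code of your own. Each camera call takes 0.05 s, during which the arm holds its last target. There are 200 camera calls.

## Task

Tap the three loose graphite plates on the aluminium block until all their edges line up, then lift them together as one pack and carry them over the bottle rack to the cell fixture. Finish while still holding the pack level and still, about 15 mm above the fixture's dark seat, between its guide pins, centred and in line with the seat; do not put it down or let it touch the fixture, and leave the bottles and other things where they are.

Things in the scene. Friction and masses are not known exactly. Their poses are not given: they have to be found in the camera images.
- plate_low_c (a point): centre of the lowest of three equal graphite plates, 80 x 46 x 6 mm (long way along its x, thickness along z), 60 g, stacked flat on the block with their edges out of line by several mm
- plate_mid_c (a point): centre of the middle plate, same size, lying on the lowest
- plate_top_c (a point): centre of the top plate, same size, lying on the middle one; the pack is 18 mm high
- block_top (a point): point on top of the fixed aluminium squaring block, 35 mm above the table. The top is 34 mm wide (y) and runs from 25 mm behind this point to a fence 50 mm ahead (+x), 40 mm wide, 18 mm above the top. The plates lie roughly along x, overhang both sides and the -x end, and slide easily; pushed from the -x end till all touch the fence, their centres are 10 mm ahead of this point
- seat (a point): centre of the top of the fixture's dark seat, 38 mm above the table, fixed. Seat 76 (x) x 34 (y) mm, 26 mm high, on an aluminium base 150 x 100 x 12 mm. Four steel guide pins, 8 mm thick, at x = +-52, y = +-13 mm from this point rise 30 mm above the seat; the pack (long way along x, either way round) goes between them with 8 mm to spare at each end
- rack: grey plastic bottle rack, 290 x 84 x 45 mm, long way ahead of the robot, fixed; it stands between the block and the fixture. Origin at the centre of its underside
- bottle0: glass bottle, radius 31, 130 mm tall, standing loose in the rack; origin at the centre of its underside
- bottle1: amber bottle, radius 31, 140 mm tall, standing loose in the rack; origin at the centre of its underside
- bottle2: wide glass jar, radius 31, 120 mm tall, standing loose in the rack; origin at the centre of its underside
- beaker: glass beaker, radius 35, 90 mm tall, loose; origin at the centre of its underside
- pot: white plastic pot with lid, radius 26, 70 mm tall, loose; origin at the centre of its underside
- driver: screwdriver about 200 mm long, lying loose on the table
- collar: loose steel collar, 44 mm across, 14 mm high; origin at the centre of its underside

How it is judged (in metres and radians):
On the way, in this order (a step that is already met when the one before it is completed fails the run):
1. the three plates lie on the block with their edges in line (centres within 3 mm, within 3 degrees) (horizontal distance between plate_low_c and plate_mid_c below 0.003 m and angle between the x axis of plate_low_c and the x axis of plate_mid_c, either way round below 0.052 rad and horizontal distance between each of plate_mid_c, plate_low_c and plate_top_c below 0.003 m and angle between the x axis of each of plate_mid_c, plate_low_c and the x axis of plate_top_c, either way round below 0.052 rad and z of plate_low_c in the frame of block_top between 0.001 and 0.0055 m and z of plate_mid_c in the frame of block_top between 0.007 and 0.0115 m and z of plate_top_c in the frame of block_top between 0.013 and 0.0175 m), for 0.2 s.
2. the pack is carried across above the bottle rack, clear of the bottle tops (height (world z) of plate_low_c above 0.145 m and y of plate_low_c in the frame of rack between -0.06 and 0.06 m and x of plate_low_c in the frame of rack between -0.18 and 0.18 m), for 0.05 s.
At the end, for the whole second after the job is handed in: The gripper holds all three plates as one squared pack (centres within 4 mm of one another), level within 0.1 rad, still, its underside 6 to 26 mm above the seat, each plate's centre within 7 mm of the seat's centre in plan and within 0.1 rad of the seat's direction, touching nothing of the fixture (z of plate_low_c in the frame of seat between 0.009 and 0.029 m and horizontal distance between each of plate_low_c, plate_mid_c, plate_top_c and seat below 0.007 m and angle between the x axis of each of plate_low_c, plate_mid_c, plate_top_c and the x axis of seat, either way round below 0.1 rad and angle between each of plate_low_c, plate_mid_c, plate_top_c's own z axis and vertical below 0.1 rad and linear speed of each of plate_low, plate_mid, plate_top below 0.02 m/s and contact force between each of plate_low, plate_mid, plate_top and fixture below 0.05 N and z of plate_mid_c in the frame of seat between 0.015 and 0.035 m and z of plate_top_c in the frame of seat between 0.021 and 0.041 m and horizontal distance between plate_low_c and plate_mid_c below 0.004 m and angle between the x axis of plate_low_c and the x axis of plate_mid_c, either way round below 0.06 rad and horizontal distance between each of plate_mid_c, plate_low_c and plate_top_c below 0.004 m and angle between the x axis of each of plate_mid_c, plate_low_c and the x axis of plate_top_c, either way round below 0.06 rad and contact force between any of plate_low, plate_mid, plate_top and the fingers above 0.5 N); the arm keeps its last pose, push and grip.
It fails at once if a plate touches the fixture (contact force between any of plate_low, plate_mid, plate_top and fixture above 0.3 N).
It fails at once if a bottle or another bystander is shifted by more than 25 mm or a bottle is tipped (distance of any of bottle0, bottle1, bottle2, beaker, pot, driver, collar from where it was at the start of the episode above 0.025 m or angle between any of bottle0, bottle1, bottle2's own z axis and vertical above 0.4 rad).
It also fails if it takes over 72 s, if anything falls off the work surface, if the arm or the gripper's body presses on something with over 40 N, if the wrist force passes 120 N, or if a joint passes its speed limit or range.

## Working session

There is one attempt and no reset: what is moved stays moved. The work goes in short steps, Python scripts to look and compute and a tool call to move; the robot and the scene stay as the last step left them, time stands still between calls to the robot, and variables do not carry over. Pictures are saved under pics/ and viewed, on a budget of 10 in all, crops included, one or two more only if the job needs it, and the job is handed in when it is done.

Besides the shell and the picture viewer there is one more tool, called after "Request:" by a JSON object that holds its "method" and its "body". play_rows: Moves the arm, as the interface text tells. Its arguments: {"type":"object","properties":{"targets":{"type":"array","items":{"type":"array","items":{"type":"array","items":{"type":"number"}}}}},"required":["targets"]}

```bash
mkdir -p pics; cat > h.py <<'E'
from station import *
import numpy as np, cv2
def snap(c,name,crop=None,s=1):
    im=capture(c); cv2.imwrite(f'pics/raw_{name}.png',im)
    show(im,name,crop,s)
def show(im,name,crop=None,s=1):
    if crop: x0,y0,x1,y1=crop; im=im[y0:y1,x0:x1]
    cv2.imwrite(f'pics/{name}.png',cv2.resize(im,None,fx=s,fy=s,interpolation=cv2.INTER_CUBIC))
def p2w(c,uv,z):
    k=get_calibration(c);K=np.array(k['camera_matrix']);D=np.array(k['D'],float);T=np.array(k['T'])
    n=cv2.undistortPoints(np.array(uv,float).reshape(-1,1,2),K,D).reshape(-1,2)
    d=np.c_[n[:,0],-n[:,1],-np.ones(len(n))]@T[:3,:3].T; o=T[:3,3]
    return o+d*((np.asarray(z)-o[2])/d[:,2])[:,None]
def w2p(c,P):
    k=get_calibration(c);K=np.array(k['camera_matrix']);D=np.array(k['D'],float);T=np.array(k['T'])
    q=(np.atleast_2d(P)-T[:3,3])@T[:3,:3]; q=q*[1,-1,-1]
    return cv2.projectPoints(q,np.zeros(3),np.zeros(3),K,D)[0].reshape(-1,2)
E
python3 - <<'E'
from h import *
a=capture('top');b=capture('side')
cv2.imwrite('pics/raw_t0.png',a);cv2.imwrite('pics/raw_s0.png',b)
cv2.imwrite('pics/t0.png',cv2.resize(a,(800,600)));cv2.imwrite('pics/s0.png',cv2.resize(b,(800,600)))
for c in('top','side'):
    k=get_calibration(c);print(np.round(k['T'],3),k['camera_matrix'],k['D'])
s=sense();print(s['time_s'],np.round(s['ee_rot'],3),s['gripper_width'],s['wrist_force'])
E
```

```text
[[-0.014  0.999 -0.05   0.498]
 [-1.    -0.015 -0.004 -0.007]
 [-0.005  0.05   0.999  1.78 ]
 [ 0.     0.     0.     1.   ]] [[498.77736004   0.         257.07104681]
 [  0.         498.77736004 192.82440777]
 [  0.           0.           1.        ]] [-0.05904129  0.          0.          0.          0.        ]
[[ 0.894  0.315 -0.319  0.24 ]
 [-0.448  0.601 -0.661 -0.671]
 [-0.016  0.734  0.679  0.787]
 [ 0.     0.     0.     1.   ]] [[385.91476388   0.         256.78237281]
 [  0.         385.91476388 190.38108391]
 [  0.           0.           1.        ]] [-0.13374297  0.          0.          0.          0.        ]
0.1 [[ 0.895 -0.447 -0.001]
 [-0.447 -0.895 -0.002]
 [ 0.     0.002 -1.   ]] 0.9978376995244886 [ 0.19771112 -0.34270633  0.43400006]
```

View pics/t0.png

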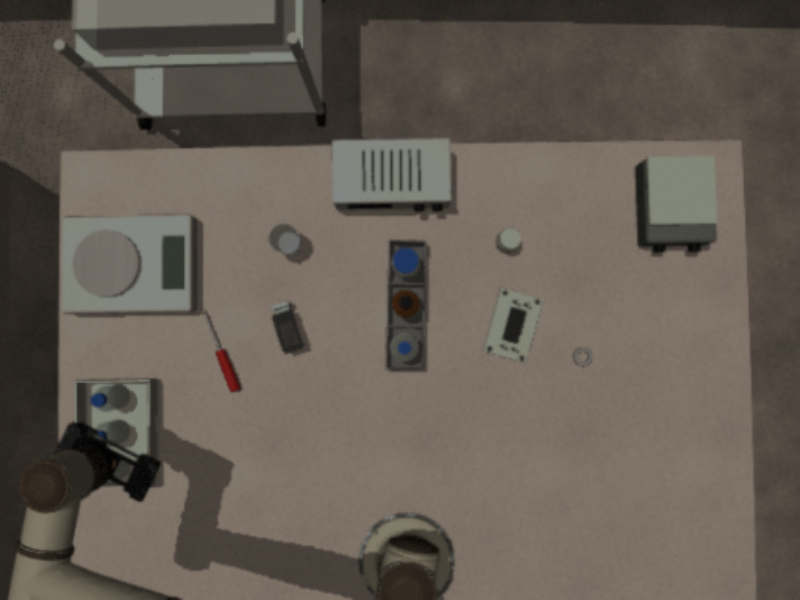

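View pics/s0.png

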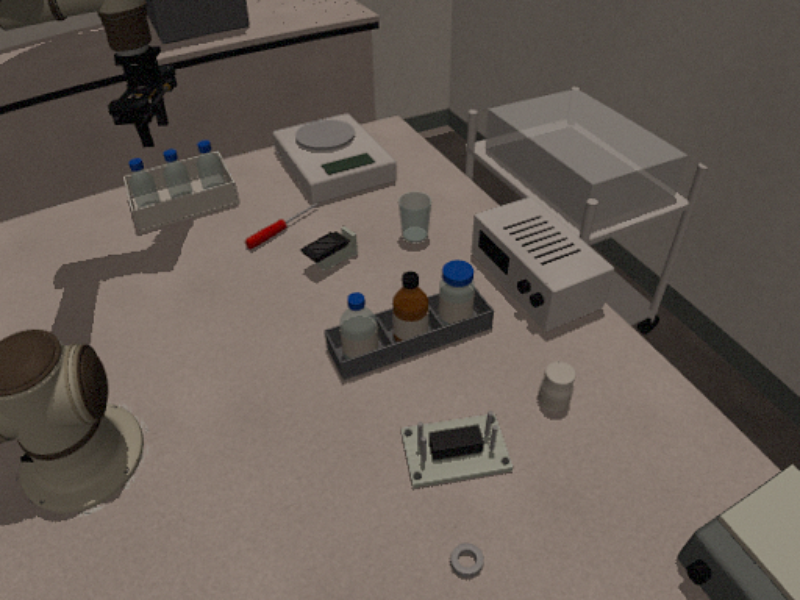

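The top view (800 px wide) shows the plates and block at about (288,328), with the fence end upward. The rack runs (407,240–370), and the fixture is at (514,325). The side view shows the same things at (328,246), (410,320) and (456,445). Next I'll make an enlarged composite of the block and fixture.

```bash
python3 - <<'E'
from h import *
a=cv2.imread('pics/raw_t0.png');b=cv2.imread('pics/raw_s0.png')
def cr(im,x0,y0,w=50,h=37,s=8):
    o=cv2.resize(im[y0:y0+h,x0:x0+w],None,fx=s,fy=s,interpolation=cv2.INTER_CUBIC)
    o=cv2.convertScaleAbs(o,alpha=1.6)
    for i in range(0,w,10): cv2.putText(o,str(x0+i),(i*s,10),0,.35,(0,255,255));cv2.line(o,(i*s,12),(i*s,18),(0,255,255))
    for i in range(0,h,10): cv2.putText(o,str(y0+i),(0,i*s+4),0,.35,(0,255,0));cv2.line(o,(22,i*s),(28,i*s),(0,255,0))
    return o
o=np.vstack([np.hstack([cr(a,160,188),cr(a,305,188)]),np.hstack([cr(b,185,140),cr(b,265,265,50,37)])])
cv2.imwrite('pics/c0.png',o)
E
```

```text
(no output)
```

View pics/c0.png

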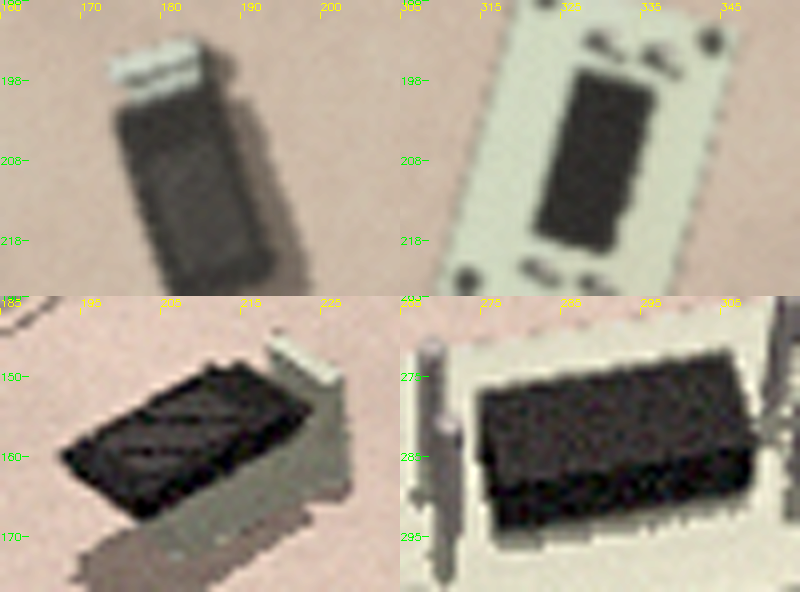

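```bash
python3 - <<'E'
from h import *
def pix(d,ox,oy,bx,by): return [((x-bx)/8-.44+ox,(y-by)/8-.44+oy) for x,y in d]
r=lambda a:np.round(np.asarray(a)*1000,1).tolist()
# seat
st=p2w('top',pix([(580,70),(655,90),(612,253),(535,232)],305,188,400,0),.038)
ss=p2w('side',pix([(478,392),(728,350),(752,447),(490,488)],265,265,400,296),.038)
for n,q in(('st',st),('ss',ss)):
    print(n,r(q[:,:2]),'c',r(q.mean(0)),[round(float(np.linalg.norm(q[i]-q[i-1])*1000),1) for i in range(4)])
# plates outline side/top, z top ~.053
pt=p2w('top',pix([(115,110),(215,85),(275,268),(178,296)],160,188,0,0),.053)
ps=p2w('side',pix([(60,456),(208,362),(240,362),(312,410),(142,520)],185,140,0,296),.050)
print('pt',r(pt[:,:2]));print('ps',r(ps[:,:2]))
ft=p2w('top',pix([(108,65),(195,38),(205,60),(120,85)],160,188,0,0),.053)
fs=p2w('side',pix([(275,330),(343,376),(335,386),(267,342)],185,140,0,296),.053)
print('ft',r(ft[:,:2]));print('fs',r(fs[:,:2]))
# base seg
a=cv2.imread('pics/raw_t0.png');g=cv2.cvtColor(a,cv2.COLOR_BGR2HSV)
for s in(40,50,60):
    m=((g[...,1]<s)&(g[...,2]>80)).astype(np.uint8);m[:, :300]=0;m[:,350:]=0;m[:180]=0;m[235:]=0
    c=max(cv2.findContours(m,0,2)[0],key=cv2.contourArea)
    b=cv2.boxPoints(cv2.minAreaRect(c));q=p2w('top',b,.012)
    print(s,r(q.mean(0)),r(q[:,:2]),[round(float(np.linalg.norm(q[i]-q[i-1])*1000),1) for i in range(4)])
E
```

```text
st [[569.2, -244.3], [560.0, -277.0], [489.1, -256.6], [498.8, -223.2]] c [529.3, -250.3, 38.0] [73.6, 33.9, 73.7, 34.8]
ss [[496.5, -223.1], [568.4, -244.1], [556.8, -276.0], [484.0, -253.3]] c [526.4, -249.1, 38.0] [32.7, 74.8, 33.9, 76.2]
pt [[559.0, 289.4], [569.3, 245.7], [489.6, 220.3], [478.0, 262.5]]
ps [[471.7, 266.2], [545.4, 296.0], [556.8, 289.9], [570.0, 246.9], [486.2, 214.1]]
ft [[578.6, 292.3], [589.8, 254.3], [580.2, 250.0], [569.9, 287.1]]
fs [[576.3, 299.6], [588.3, 257.8], [582.9, 253.3], [570.2, 293.5]]
40 [528.3, -254.2, 12.0] [[470.6, -179.0], [617.4, -223.5], [585.8, -329.5], [439.2, -284.7]] [110.2, 153.4, 110.7, 153.3]
50 [532.7, -238.1, 12.0] [[629.7, -152.8], [627.2, -327.3], [435.6, -322.9], [438.3, -149.3]] [191.4, 174.5, 191.6, 173.6]
60 [532.7, -238.1, 12.0] [[629.7, -152.8], [627.2, -327.3], [435.6, -322.9], [438.3, -149.3]] [191.4, 174.5, 191.6, 173.6]
```

Positions from the two views agree to about 3 mm, and the measured seat is 74–76 × 34 mm, as it should be. The seat is at about (0.528,-0.250) with yaw -16.6°. Block yaw is about 16.5°, and the plates are at about (0.523,0.255). I'll move above the plates.

Request:
{"method": "play_rows", "body": {"targets": [[[0, 0.025, -0.031, 0, 0.12], [0, 0.05, -0.062, 0, 0.24], [0, 0.075, -0.093, 0, 0.36], [0, 0.1, -0.124, 0, 0.48], [0, 0.125, -0.155, 0, 0.6]]]}}

```text
time_s: 0.52
tcp_pos: [0.4042, 0.4029, 0.2142]
ee_rot: [[0.99, 0.142, -0.001], [0.142, -0.99, -0.001], [-0.001, 0.001, -1.0]]
wrist_force: [1.8, 0.0, -1.3]
gripper_width: 1.001
```

Request:
{"method": "play_rows", "body": {"targets": [[[0, 0.025, -0.031, 0, 0.08], [0, 0.05, -0.062, 0, 0.155], [0, 0.075, -0.093, 0, 0.155], [0, 0.1, -0.124, 0, 0.155], [0, 0.119, -0.149, 0, 0.155]]]}}

```text
time_s: 0.93
tcp_pos: [0.5237, 0.2532, 0.2142]
ee_rot: [[0.958, 0.285, -0.001], [0.285, -0.958, -0.001], [-0.001, 0.0, -1.0]]
wrist_force: [-0.1, -0.1, 0.5]
gripper_width: 1.001
```

Request:
{"method": "play_rows", "body": {"targets": [[[0, 0, 0, -0.03, 0], [0, 0, 0, -0.06, 0], [0, 0, 0, -0.06, 0], [0, 0, 0, -0.06, 0], [0, 0, 0, -0.06, 0]]]}}

```text
time_s: 1.35
tcp_pos: [0.5235, 0.2564, 0.1559]
ee_rot: [[0.958, 0.287, 0.002], [0.287, -0.958, 0.0], [0.002, 0.0, -1.0]]
wrist_force: [-0.0, 0.4, 0.9]
gripper_width: 0.999
```

```bash
python3 - <<'E'
from h import *
s=sense();print(s['time_s'],s['tcp_pos'],np.round(s['ee_rot'],3),s['gripper_width'],s['wrist_force'],s['joints'])
a=capture('top');b=capture('side')
cv2.imwrite('pics/raw_t1.png',a);cv2.imwrite('pics/raw_s1.png',b)
f=lambda im,x,y:cv2.convertScaleAbs(cv2.resize(im[y:y+100,x:x+66],None,fx=6,fy=6,interpolation=cv2.INTER_CUBIC),alpha=1.6)
cv2.imwrite('pics/c1.png',np.hstack([f(a,150,160),f(b,175,90)]))
print(w2p('top',[s['tcp_pos']+np.array([0,0,-.017])]),w2p('side',[s['tcp_pos']+np.array([0,0,-.017])]))
E
```

```text
1.35 [0.52346934 0.25636489 0.1558684 ] [[ 0.958  0.287  0.002]
 [ 0.287 -0.958  0.   ]
 [ 0.002  0.    -1.   ]] 0.999372219427382 [-0.00636479  0.43472879  0.88285556] [ 42.03654495  20.66234726 -10.61516713   0.06631148 -58.62597957
  64.63611295]
[[179.51407788 211.08450057]] [[205.79637282 132.84405212]]
```

View pics/c1.png

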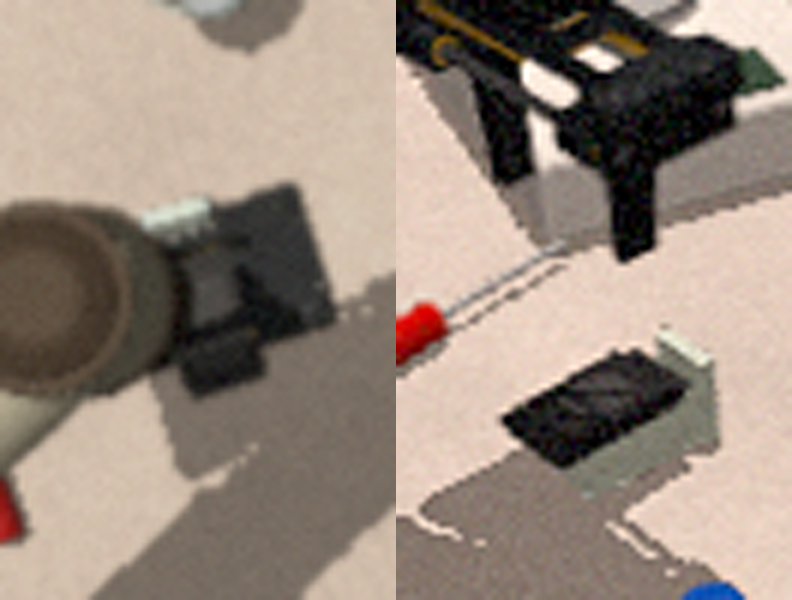

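```bash
python3 - <<'E'
from h import *
s=sense();R=s['ee_rot'];p=s['tcp_pos'];print(p)
for sg in(1,-1):
  P=[p+R@np.array([dx,sg*.051,.017]) for dx in(-.0095,.0095)]
  q=w2p('side',P);print(sg,((q-[175,90]+.5)*6+[396,0]).round())
E
```

```text
[0.52357806 0.25690273 0.15666245]
1 [[632. 308.]
 [663. 292.]]
-1 [[508. 226.]
 [537. 211.]]
```

```bash
python3 - <<'E'
from h import *
R=np.array([[.895,-.447,-.001],[-.447,-.895,-.002],[0,.002,-1]]);p=np.array([.279,.559,.215])
a=cv2.imread('pics/raw_s0.png');b=cv2.imread('pics/raw_t1.png');c=cv2.imread('pics/raw_s1.png');d=cv2.imread('pics/raw_t0.png')
s=sense()
def draw(im,cam,p,R,x,y,f=6):
    o=cv2.convertScaleAbs(cv2.resize(im[y:y+48,x:x+66],None,fx=f,fy=f,interpolation=cv2.INTER_CUBIC),alpha=2.2)
    for zt in(.017,0,-.013):
      for sg in(1,-1):
        q=((w2p(cam,[p+R@np.array([dx,sg*yy,zt]) for dx,yy in((-.0095,.0435),(.0095,.0435),(.0095,.0585),(-.0095,.0585))])-[x,y]+.5)*f).astype(int)
        cv2.polylines(o,[q],True,{.017:(0,255,0),0:(0,255,255),-.013:(255,100,255)}[zt],1)
    return o
cv2.imwrite('pics/c2.png',np.vstack([np.hstack([draw(a,'side',p,R,62,55),draw(c,'side',s['tcp_pos'],s['ee_rot'],175,100)]),np.hstack([draw(d,'top',p,R,40,272),draw(b,'top',s['tcp_pos'],s['ee_rot'],150,186)])]))
E
```

```text
(no output)
```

View pics/c2.png

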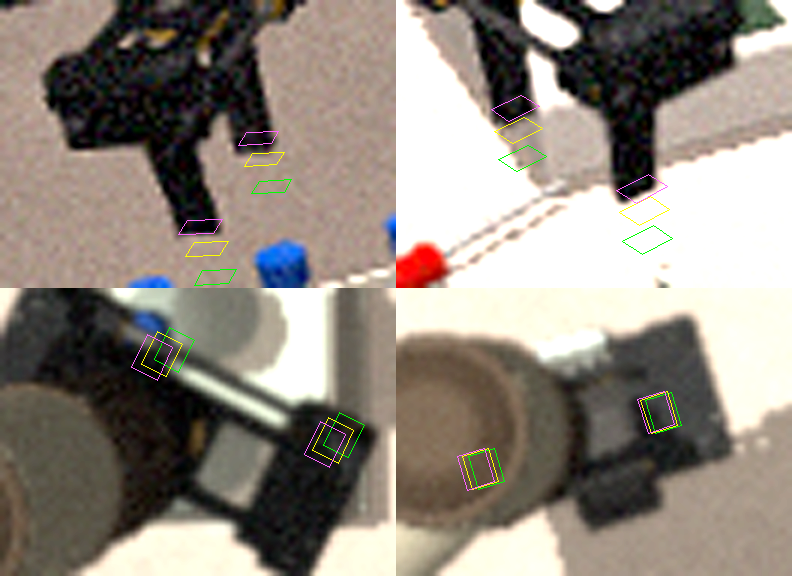

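The composite shows the open fingertips ending about 25 mm short of the predicted tip boxes (green), in both poses. The jaws may retract along an arc as they open, so I'll check partly closed and shut, in the air.

Request:
{"method": "play_rows", "body": {"targets": [[[0.47, 0, 0, 0, 0], [0.47, 0, 0, 0, 0], [0.47, 0, 0, 0, 0], [0.47, 0, 0, 0, 0], [0.47, 0, 0, 0, 0]]]}}

```text
time_s: 1.87
tcp_pos: [0.5227, 0.2558, 0.1548]
ee_rot: [[0.958, 0.287, 0.0], [0.287, -0.958, 0.0], [0.0, -0.0, -1.0]]
wrist_force: [-0.1, 0.4, 1.1]
gripper_width: 0.706
```

```bash
python3 -c "
from h import *
cv2.imwrite('pics/raw_s2.png',capture('side'));s=sense();np.savez('s2.npz',p=s['tcp_pos'],R=s['ee_rot'],w=s['gripper_width']);print(s['tcp_pos'],s['gripper_width'])"
```

```text
[0.52266173 0.25572683 0.15469837] 0.66117668281533
```

Request:
{"method": "play_rows", "body": {"targets": [[[1, 0, 0, 0, 0], [1, 0, 0, 0, 0], [1, 0, 0, 0, 0], [1, 0, 0, 0, 0], [1, 0, 0, 0, 0]]]}}

```text
time_s: 2.33
tcp_pos: [0.5227, 0.2557, 0.1545]
ee_rot: [[0.958, 0.286, -0.0], [0.286, -0.958, -0.0], [-0.0, 0.0, -1.0]]
wrist_force: [-0.4, 0.5, 0.7]
gripper_width: 0.279
```

```bash
python3 - <<'E'
from h import *
b=capture('side');s=sense();a=cv2.imread('pics/raw_s2.png');z=np.load('s2.npz');print(s['tcp_pos'],s['gripper_width'])
def draw(im,cam,p,R,w,x,y,f=7):
    o=cv2.convertScaleAbs(cv2.resize(im[y:y+60,x:x+56],None,fx=f,fy=f,interpolation=cv2.INTER_CUBIC),alpha=1.8)
    for zt in(.017,0,-.013):
      for sg in(1,-1):
        i=.0435*w;e=i+.015
        q=((w2p(cam,[p+R@np.array([dx,sg*yy,zt]) for dx,yy in((-.0095,i),(.0095,i),(.0095,e),(-.0095,e))])-[x,y]+.5)*f).astype(int)
        cv2.polylines(o,[q],True,{.017:(0,255,0),0:(0,255,255),-.013:(255,100,255)}[zt],1)
    return o
cv2.imwrite('pics/c3.png',np.hstack([draw(a,'side',z['p'],z['R'],float(z['w']),180,95),draw(b,'side',s['tcp_pos'],s['ee_rot'],s['gripper_width'],180,95)]))
E
```

```text
[0.52267699 0.25565948 0.15453136] 0.23639130530334027
```

View pics/c3.png

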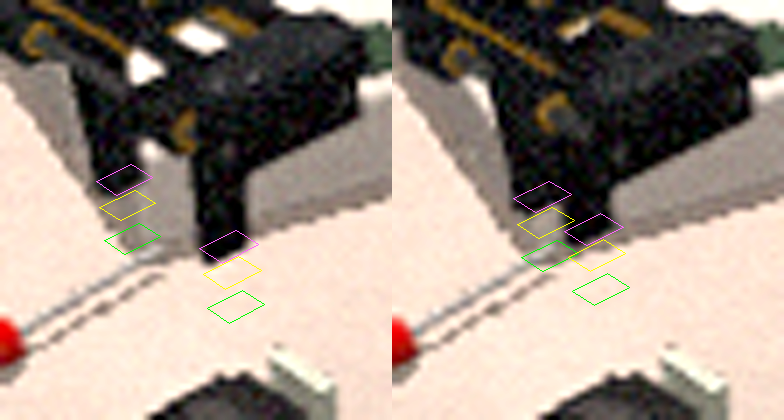

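```bash
python3 - <<'E'
from h import *
k=.64
for n,t,s,h in(('b0',(404.5,347.5),(356,298),.13),('amber',(406,303),(410.5,277),.14),('jar',(405.5,260),(457.5,270),.12)):
  for z in (h-.025,h,h+.025):
    w=p2w('top',[np.array(t)*k],z); print(n,z,w[0].round(3),(w2p('side',w)/k).round(1),s)
E
```

```text
b0 0.10500000000000001 [ 0.482 -0.005  0.105] [[357.5 311.8]] (356, 298)
b0 0.13 [ 0.483 -0.005  0.13 ] [[356.6 300.6]] (356, 298)
b0 0.155 [ 0.483 -0.005  0.155] [[355.7 288.9]] (356, 298)
amber 0.11500000000000002 [ 0.577 -0.009  0.115] [[410.7 290.7]] (410.5, 277)
amber 0.14 [ 0.576 -0.009  0.14 ] [[409.9 279.6]] (410.5, 277)
amber 0.165 [ 0.575 -0.009  0.165] [[409.1 268.1]] (410.5, 277)
jar 0.095 [ 0.672 -0.01   0.095] [[459.1 282.5]] (457.5, 270)
jar 0.12 [ 0.669 -0.01   0.12 ] [[458.5 271.9]] (457.5, 270)
jar 0.145 [ 0.667 -0.009  0.145] [[457.9 261. ]] (457.5, 270)
```

The cameras check out: the bottle tops agree to about 2 px at their given heights. So the visible fingertips really stand about 9 mm behind the reported TCP, where the text says 17 mm ahead. I'll settle which is right by touching the table lightly behind the block.

Request:
{"method": "play_rows", "body": {"targets": [[[0.7, -0.038, -0.011, 0, 0], [0.7, -0.077, -0.0225, 0, 0], [0.7, -0.077, -0.0225, -0.04, 0], [0.7, -0.077, -0.0225, -0.08, 0], [0.7, -0.077, -0.0225, -0.115, 0]]]}}

```text
time_s: 2.8
tcp_pos: [0.4454, 0.2334, 0.0397]
ee_rot: [[0.958, 0.287, 0.003], [0.287, -0.958, 0.003], [0.003, -0.002, -1.0]]
wrist_force: [0.2, -0.7, -0.8]
gripper_width: 0.301
```

Request:
{"method": "play_rows", "body": {"targets": [[[0.7, 0, 0, -0.005, 0], [0.7, 0, 0, -0.01, 0], [0.7, 0, 0, -0.014, 0], [0.7, 0, 0, -0.018, 0], [0.7, 0, 0, -0.018, 0]]]}}

```text
time_s: 3.22
tcp_pos: [0.4464, 0.2338, 0.0223]
ee_rot: [[0.958, 0.286, 0.001], [0.286, -0.958, 0.001], [0.002, -0.001, -1.0]]
wrist_force: [1.1, 0.1, -0.4]
gripper_width: 0.301
```

Request:
{"method": "play_rows", "body": {"targets": [[[0.7, 0, 0, -0.001, 0], [0.7, 0, 0, -0.002, 0], [0.7, 0, 0, -0.003, 0], [0.7, 0, 0, -0.004, 0], [0.7, 0, 0, -0.004, 0]]]}}

```text
time_s: 3.63
tcp_pos: [0.4457, 0.2331, 0.0176]
ee_rot: [[0.958, 0.286, 0.0], [0.286, -0.958, 0.0], [0.0, -0.0, -1.0]]
wrist_force: [-0.3, -0.3, -0.0]
gripper_width: 0.304
```

Request:
{"method": "play_rows", "body": {"targets": [[[0.7, 0, 0, -0.001, 0], [0.7, 0, 0, -0.002, 0], [0.7, 0, 0, -0.003, 0], [0.7, 0, 0, -0.003, 0], [0.7, 0, 0, -0.003, 0]]]}}

```text
time_s: 4.05
tcp_pos: [0.4456, 0.2331, 0.0144]
ee_rot: [[0.958, 0.286, -0.0], [0.286, -0.958, -0.0], [-0.0, 0.0, -1.0]]
wrist_force: [-0.5, 0.4, -0.3]
gripper_width: 0.3
```

Request:
{"method": "play_rows", "body": {"targets": [[[0.7, 0, 0, -0.001, 0], [0.7, 0, 0, -0.002, 0], [0.7, 0, 0, -0.002, 0], [0.7, 0, 0, -0.002, 0], [0.7, 0, 0, -0.002, 0]]]}}

```text
time_s: 4.47
tcp_pos: [0.4457, 0.2332, 0.0125]
ee_rot: [[0.958, 0.286, -0.0], [0.286, -0.958, -0.0], [-0.0, 0.0, -1.0]]
wrist_force: [0.8, 0.1, 0.8]
gripper_width: 0.298
```

No contact even at z=0.0125, so the visible tips are right: they stand about 9 mm behind the reported TCP. I'll correct all heights for that. Now I'll push the plates along the block toward the fence.

Request:
{"method": "play_rows", "body": {"targets": [[[0.7, 0.004, 0.001, 0.003, 0], [0.7, 0.008, 0.002, 0.004, 0], [0.7, 0.013, 0.004, 0.004, 0], [0.7, 0.018, 0.0055, 0.004, 0], [0.7, 0.022, 0.0065, 0.004, 0]]]}}

```text
time_s: 4.88
tcp_pos: [0.4686, 0.2401, 0.0166]
ee_rot: [[0.958, 0.286, 0.001], [0.286, -0.958, 0.0], [0.001, -0.0, -1.0]]
wrist_force: [-0.0, -0.4, 1.2]
gripper_width: 0.298
```

Request:
{"method": "play_rows", "body": {"targets": [[[0.7, 0.003, 0.001, 0, 0], [0.7, 0.006, 0.002, 0, 0], [0.7, 0.009, 0.003, 0, 0], [0.7, 0.012, 0.0035, 0, 0], [0.7, 0.014, 0.004, 0, 0]]]}}

```text
time_s: 5.3
tcp_pos: [0.4819, 0.2436, 0.0164]
ee_rot: [[0.958, 0.286, -0.0], [0.286, -0.958, -0.0], [-0.0, 0.0, -1.0]]
wrist_force: [0.4, -0.2, 0.0]
gripper_width: 0.301
```

Request:
{"method": "play_rows", "body": {"targets": [[[0.7, 0.001, 0.0003, 0, 0], [0.7, 0.002, 0.0006, 0, 0], [0.7, 0.003, 0.001, 0, 0], [0.7, 0.004, 0.0012, 0, 0], [0.7, 0.004, 0.0012, 0, 0]]]}}

```text
time_s: 5.72
tcp_pos: [0.4857, 0.2449, 0.0165]
ee_rot: [[0.958, 0.286, -0.0], [0.286, -0.958, -0.0], [-0.0, 0.0, -1.0]]
wrist_force: [-1.2, 0.2, -0.5]
gripper_width: 0.299
```

```bash
python3 - <<'E'
from h import *
a=capture('top');b=capture('side')
cv2.imwrite('pics/raw_t4.png',a);cv2.imwrite('pics/raw_s4.png',b)
f=lambda im,x,y:cv2.convertScaleAbs(cv2.resize(im[y:y+66,x:x+66],None,fx=6,fy=6,interpolation=cv2.INTER_CUBIC),alpha=2)
cv2.imwrite('pics/c4.png',np.hstack([f(a,150,175),f(b,175,115)]))
E
```

```text
(no output)
```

View pics/c4.png

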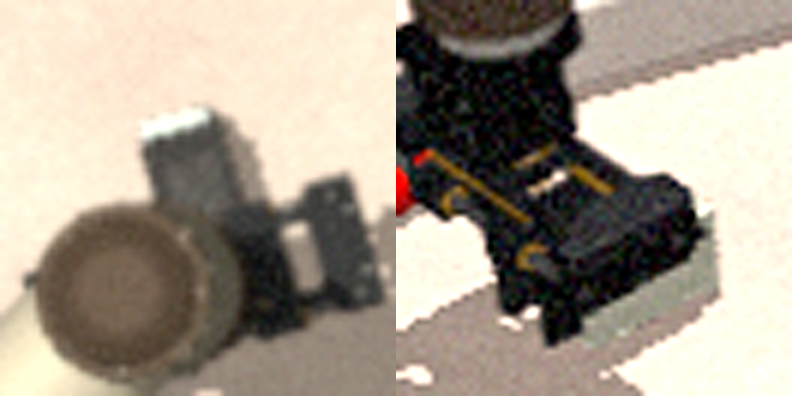

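The top crop shows the plates nearly at the fence: its white band at (178,122) now borders the dark plates. I'll keep going until the force rises.

Request:
{"method": "play_rows", "body": {"targets": [[[0.7, 0.001, 0.0003, 0, 0], [0.7, 0.002, 0.0006, 0, 0], [0.7, 0.003, 0.001, 0, 0], [0.7, 0.003, 0.001, 0, 0], [0.7, 0.003, 0.001, 0, 0]]]}}

```text
time_s: 6.23
tcp_pos: [0.4887, 0.2458, 0.0166]
ee_rot: [[0.958, 0.286, -0.0], [0.286, -0.958, -0.0], [-0.0, 0.0, -1.0]]
wrist_force: [-1.8, -0.1, 0.0]
gripper_width: 0.299
```

Request:
{"method": "play_rows", "body": {"targets": [[[0.7, 0.001, 0.0003, 0, 0], [0.7, 0.002, 0.0006, 0, 0], [0.7, 0.002, 0.0006, 0, 0], [0.7, 0.002, 0.0006, 0, 0], [0.7, 0.002, 0.0006, 0, 0]]]}}

```text
time_s: 6.65
tcp_pos: [0.4888, 0.2454, 0.0161]
ee_rot: [[0.958, 0.286, -0.004], [0.286, -0.958, -0.002], [-0.004, 0.001, -1.0]]
wrist_force: [-5.8, 0.2, 2.7]
gripper_width: 0.298
```

Request:
{"method": "play_rows", "body": {"targets": [[[0.7, 0.001, 0.0003, 0, 0], [0.7, 0.002, 0.0006, 0, 0], [0.7, 0.002, 0.0006, 0, 0], [0.7, 0.002, 0.0006, 0, 0], [0.7, 0.002, 0.0006, 0, 0]]]}}

```text
time_s: 7.07
tcp_pos: [0.4889, 0.245, 0.0156]
ee_rot: [[0.958, 0.286, -0.007], [0.286, -0.958, -0.005], [-0.008, 0.002, -1.0]]
wrist_force: [-10.8, -0.6, 3.8]
gripper_width: 0.3
```

The plates are firmly against the fence: 10.8 N, stalled, with the end 31 mm behind block_top where 30 was expected. I'll back off, lift, open, move over the pack centre and descend around it.

Request:
{"method": "play_rows", "body": {"targets": [[[0.7, -0.007, -0.002, 0, 0], [0.7, -0.016, -0.005, 0, 0], [0.2, -0.016, -0.005, 0.03, 0], [0, -0.016, -0.005, 0.06, 0], [0, -0.016, -0.005, 0.075, 0]]]}}

```text
time_s: 7.48
tcp_pos: [0.4783, 0.2434, 0.095]
ee_rot: [[0.958, 0.288, 0.006], [0.288, -0.958, 0.004], [0.007, -0.002, -1.0]]
wrist_force: [0.7, 0.5, 0.5]
gripper_width: 0.445
```

Request:
{"method": "play_rows", "body": {"targets": [[[0, 0.02, 0.006, 0.01, 0], [0, 0.04, 0.012, 0.01, 0], [0, 0.06, 0.018, 0.01, 0], [0, 0.06, 0.018, 0.01, 0], [0, 0.06, 0.018, 0.01, 0]]]}}

```text
time_s: 7.9
tcp_pos: [0.5372, 0.2603, 0.1014]
ee_rot: [[0.958, 0.286, 0.001], [0.286, -0.958, 0.001], [0.001, -0.0, -1.0]]
wrist_force: [-1.1, -0.5, 0.9]
gripper_width: 0.821
```

Request:
{"method": "play_rows", "body": {"targets": [[[0, 0, 0, 0, 0], [0, 0, 0, 0, 0], [0, 0, 0, 0, 0], [0, 0, 0, 0, 0], [0, 0, 0, 0, 0]]]}}

```text
time_s: 8.32
tcp_pos: [0.5364, 0.2601, 0.1017]
ee_rot: [[0.958, 0.287, 0.0], [0.287, -0.958, 0.0], [0.0, -0.0, -1.0]]
wrist_force: [0.3, -0.4, 0.1]
gripper_width: 0.998
```

```bash
python3 - <<'E'
from h import *
s=sense();p=s['tcp_pos'];R=s['ee_rot'];print(s['time_s'],p,s['gripper_width'])
b=capture('side');cv2.imwrite('pics/raw_s5.png',b)
f=10;x,y=178,110
o=cv2.convertScaleAbs(cv2.resize(b[y:y+60,x:x+66],None,fx=f,fy=f,interpolation=cv2.INTER_CUBIC),alpha=2)
c=np.array([.537,.2595]);ax=R[:2,0];ay=R[:2,1]
for z in(.053,.035):
  q=((w2p('side',[np.r_[c+i*.04*ax+j*.023*ay,z] for i,j in((1,1),(1,-1),(-1,-1),(-1,1))])-[x,y]+.5)*f).astype(int)
  cv2.polylines(o,[q],True,(0,255,0),1)
cv2.imwrite('pics/c5.png',o)
E
```

```text
8.3167 [0.53636293 0.26006564 0.10172883] 0.99754348998117
```

View pics/c5.png

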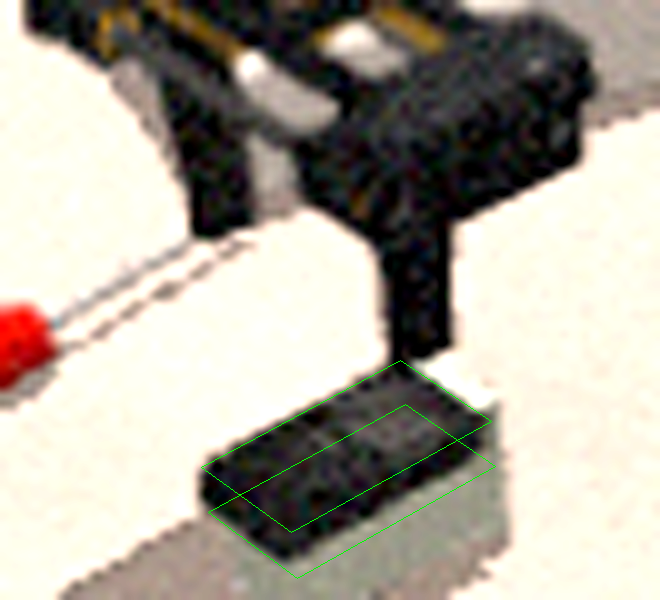

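The pack now shows as one tidy block against the fence, within 1–2 px of the predicted box (green), with the open jaws straddling it. I'll descend and close.

Request:
{"method": "play_rows", "body": {"targets": [[[0, 0, 0.001, -0.025, 0], [0, 0, 0.001, -0.05, 0], [0, 0, 0.001, -0.07, 0], [0, 0, 0.001, -0.08, 0], [0, 0, 0.001, -0.086, 0]]]}}

```text
time_s: 8.78
tcp_pos: [0.536, 0.2605, 0.014]
ee_rot: [[0.958, 0.287, -0.002], [0.287, -0.958, -0.002], [-0.002, 0.001, -1.0]]
wrist_force: [-0.4, -0.2, 0.5]
gripper_width: 0.998
```

Request:
{"method": "play_rows", "body": {"targets": [[[0.2, 0, 0, 0, 0], [0.3, 0, 0, 0, 0], [0.35, 0, 0, 0, 0], [0.38, 0, 0, 0, 0], [0.4, 0, 0, 0, 0]]]}}

```text
time_s: 9.2
tcp_pos: [0.5372, 0.2615, 0.0166]
ee_rot: [[0.958, 0.287, 0.002], [0.287, -0.958, 0.001], [0.002, -0.001, -1.0]]
wrist_force: [-0.1, 0.5, -0.1]
gripper_width: 0.709
```

Request:
{"method": "play_rows", "body": {"targets": [[[0.42, 0, 0, 0, 0], [0.44, 0, 0, 0, 0], [0.46, 0, 0, 0, 0], [0.48, 0, 0, 0, 0], [0.5, 0, 0, 0, 0]]]}}

```text
time_s: 9.62
tcp_pos: [0.5368, 0.2613, 0.0157]
ee_rot: [[0.958, 0.287, 0.0], [0.287, -0.958, 0.0], [0.0, -0.0, -1.0]]
wrist_force: [-0.7, -0.0, 1.0]
gripper_width: 0.525
```

Request:
{"method": "play_rows", "body": {"targets": [[[0.7, 0, 0, 0, 0], [1, 0, 0, 0, 0], [1, 0, 0, 0, 0], [1, 0, 0, 0, 0], [1, 0, 0, 0, 0]]]}}

```text
time_s: 10.03
tcp_pos: [0.5368, 0.2613, 0.0157]
ee_rot: [[0.958, 0.287, 0.0], [0.287, -0.958, 0.0], [0.0, -0.0, -1.0]]
wrist_force: [-0.8, 1.1, 1.7]
gripper_width: 0.518
```

Gripped at about 45 mm (46 expected). I'll lift gently and check.

Request:
{"method": "play_rows", "body": {"targets": [[[1, 0, 0, 0.002, 0], [1, 0, 0, 0.006, 0], [1, 0, 0, 0.012, 0], [1, 0, 0, 0.02, 0], [1, 0, 0, 0.03, 0]]]}}

```text
time_s: 10.45
tcp_pos: [0.5363, 0.2607, 0.0458]
ee_rot: [[0.958, 0.286, -0.001], [0.286, -0.958, -0.001], [-0.001, 0.001, -1.0]]
wrist_force: [0.1, 0.5, -1.2]
gripper_width: 0.523
```

Request:
{"method": "play_rows", "body": {"targets": [[[1, 0, 0, 0.015, 0], [1, 0, 0, 0.03, 0], [1, 0, 0, 0.045, 0], [1, 0, 0, 0.06, 0], [1, 0, 0, 0.075, 0]]]}}

```text
time_s: 10.87
tcp_pos: [0.5367, 0.261, 0.1224]
ee_rot: [[0.958, 0.286, 0.001], [0.286, -0.958, 0.001], [0.001, -0.0, -1.0]]
wrist_force: [-0.1, 0.4, -1.8]
gripper_width: 0.524
```

Request:
{"method": "play_rows", "body": {"targets": [[[1, 0, 0, 0.015, 0], [1, 0, 0, 0.03, 0], [1, 0, 0, 0.045, 0], [1, 0, 0, 0.06, 0], [1, 0, 0, 0.07, 0]]]}}

```text
time_s: 11.28
tcp_pos: [0.5371, 0.2613, 0.1933]
ee_rot: [[0.958, 0.287, 0.003], [0.287, -0.958, 0.002], [0.003, -0.001, -1.0]]
wrist_force: [-0.6, 0.6, -0.7]
gripper_width: 0.523
```

```bash
python3 - <<'E'
from h import *
s=sense();p=s['tcp_pos'];R=s['ee_rot'];print(s['time_s'],p,s['gripper_width'],s['wrist_force'])
b=capture('side');cv2.imwrite('pics/raw_s6.png',b)
f=9;x,y=165,65
o=cv2.convertScaleAbs(cv2.resize(b[y:y+64,x:x+84],None,fx=f,fy=f,interpolation=cv2.INTER_CUBIC),alpha=2.5)
for dz in(.037,.019):
  q=((w2p('side',[p+R@np.array([i*.04,j*.023,-dz]) for i,j in((1,1),(1,-1),(-1,-1),(-1,1))])-[x,y]+.5)*f).astype(int)
  cv2.polylines(o,[q],True,(0,255,0),1)
cv2.imwrite('pics/c6.png',o)
E
```

```text
11.2833 [0.53711081 0.26125736 0.19331624] 0.5230500599556392 [-0.60339457  0.60841379 -0.74885901]
```

View pics/c6.png

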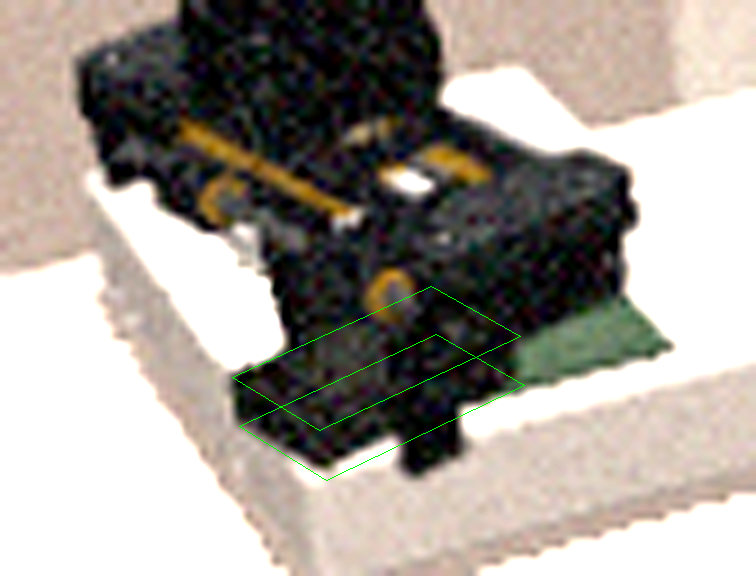

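The pack is lifted whole, level and square: its box at (235–520, 290–475) lies 1 px off the prediction. I'll carry it over the rack.

Request:
{"method": "play_rows", "body": {"targets": [[[1, 0, -0.01, 0.005, 0], [1, 0, -0.03, 0.01, 0], [1, 0, -0.055, 0.01, -0.03], [1, -0.002, -0.08, 0.01, -0.06], [1, -0.002, -0.105, 0.01, -0.09]]]}}

```text
time_s: 11.75
tcp_pos: [0.5335, 0.1543, 0.1998]
ee_rot: [[0.98, 0.198, -0.002], [0.198, -0.98, -0.001], [-0.002, 0.0, -1.0]]
wrist_force: [0.7, 1.0, -2.4]
gripper_width: 0.528
```

Request:
{"method": "play_rows", "body": {"targets": [[[1, 0, -0.027, 0, -0.03], [1, 0, -0.055, 0, -0.06], [1, 0, -0.082, 0, -0.09], [1, -0.002, -0.11, 0, -0.12], [1, -0.002, -0.137, 0, -0.15]]]}}

```text
time_s: 12.17
tcp_pos: [0.5312, 0.0171, 0.1999]
ee_rot: [[0.999, 0.049, -0.002], [0.049, -0.999, -0.0], [-0.002, 0.0, -1.0]]
wrist_force: [0.5, -0.4, -1.6]
gripper_width: 0.524
```

Request:
{"method": "play_rows", "body": {"targets": [[[1, 0, -0.027, 0, -0.04], [1, 0, -0.055, 0, -0.08], [1, 0, -0.082, 0, -0.12], [1, -0.002, -0.11, 0, -0.16], [1, -0.002, -0.137, 0, -0.2]]]}}

```text
time_s: 12.58
tcp_pos: [0.5291, -0.1197, 0.1999]
ee_rot: [[0.988, -0.151, -0.002], [-0.151, -0.988, 0.0], [-0.002, 0.0, -1.0]]
wrist_force: [0.7, -0.2, -0.9]
gripper_width: 0.526
```

Request:
{"method": "play_rows", "body": {"targets": [[[1, 0, -0.027, 0, -0.04], [1, 0, -0.055, 0, -0.08], [1, 0, -0.08, 0, -0.11], [1, -0.002, -0.1, 0, -0.13], [1, -0.003, -0.131, 0, -0.141]]]}}

```text
time_s: 13.0
tcp_pos: [0.5262, -0.2494, 0.1998]
ee_rot: [[0.958, -0.287, -0.002], [-0.287, -0.958, 0.001], [-0.002, -0.001, -1.0]]
wrist_force: [0.2, -0.1, -1.4]
gripper_width: 0.524
```

Request:
{"method": "play_rows", "body": {"targets": [[[1, 0, 0, -0.02, 0], [1, 0, 0, -0.04, 0], [1, 0, 0, -0.06, 0], [1, 0, 0, -0.08, 0], [1, 0, 0, -0.08, 0]]]}}

```text
time_s: 13.42
tcp_pos: [0.5233, -0.2483, 0.1155]
ee_rot: [[0.957, -0.288, -0.011], [-0.288, -0.958, 0.004], [-0.011, -0.0, -1.0]]
wrist_force: [-0.2, -0.1, -2.9]
gripper_width: 0.521
```

```bash
python3 - <<'E'
from h import *
s=sense();p=s['tcp_pos'];R=s['ee_rot'];print(s['time_s'],p,s['gripper_width'],s['wrist_force'],np.degrees(np.arctan2(R[1,0],R[0,0])))
b=capture('side');cv2.imwrite('pics/raw_s7.png',b);a=capture('top');cv2.imwrite('pics/raw_t7.png',a)
f=7;x,y=242,208
o=cv2.convertScaleAbs(cv2.resize(b[y:y+85,x:x+110],None,fx=f,fy=f,interpolation=cv2.INTER_CUBIC),alpha=2)
for dz in(.037,.019):
  q=((w2p('side',[p+R@np.array([i*.04,j*.023,-dz]) for i,j in((1,1),(1,-1),(-1,-1),(-1,1))])-[x,y]+.5)*f).astype(int)
  cv2.polylines(o,[q],True,(0,255,0),1)
cv2.imwrite('pics/c7.png',o)
E
```

```text
13.4167 [ 0.52331385 -0.24825534  0.11545787] 0.5210739234105569 [-0.20984685 -0.05545419 -2.93948954] -16.754566780373484
```

View pics/c7.png

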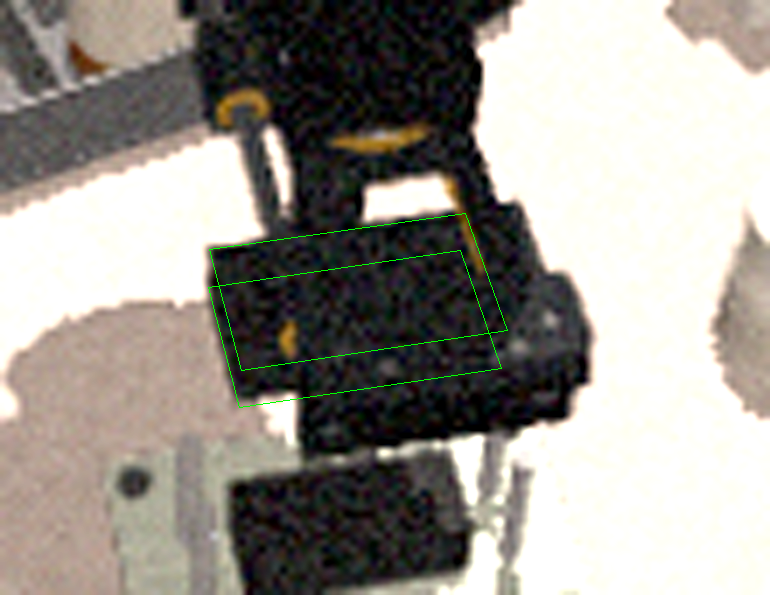

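The left end of the pack (212–238, 245–398) fits the model to about 1 px. I'll go down to just above the pins and check the fit before entering.

Request:
{"method": "play_rows", "body": {"targets": [[[1, 0, 0, -0.018, 0], [1, 0, 0, -0.036, 0], [1, 0, 0, -0.05, 0], [1, 0, 0, -0.058, 0], [1, 0, 0, -0.063, 0]]]}}

```text
time_s: 13.93
tcp_pos: [0.528, -0.2491, 0.0579]
ee_rot: [[0.958, -0.286, 0.001], [-0.286, -0.958, -0.0], [0.001, 0.0, -1.0]]
wrist_force: [-0.4, -0.2, -1.7]
gripper_width: 0.519
```

Request:
{"method": "play_rows", "body": {"targets": [[[1, 0, 0, 0, 0], [1, 0, 0, 0, 0], [1, 0, 0, 0, 0], [1, 0, 0, 0, 0], [1, 0, 0, 0, 0]]]}}

```text
time_s: 14.35
tcp_pos: [0.5281, -0.249, 0.0584]
ee_rot: [[0.958, -0.286, 0.001], [-0.286, -0.958, -0.0], [0.002, -0.0, -1.0]]
wrist_force: [-0.2, -1.0, -1.8]
gripper_width: 0.526
```

```bash
python3 - <<'E'
from h import *
s=sense();p=s['tcp_pos'];R=s['ee_rot'];print(s['time_s'],p,s['gripper_width'],s['wrist_force'],np.degrees(np.arctan2(R[1,0],R[0,0])))
b=capture('side');cv2.imwrite('pics/raw_s8.png',b);a=capture('top');cv2.imwrite('pics/raw_t8.png',a)
f=8;x,y=250,230
def ov(im,cam,x,y,w,h):
  o=cv2.convertScaleAbs(cv2.resize(im[y:y+h,x:x+w],None,fx=f,fy=f,interpolation=cv2.INTER_CUBIC),alpha=2)
  def pl(P,c):
    q=((w2p(cam,P)-[x,y]+.5)*f).astype(int); cv2.polylines(o,[q],True,c,1)
  for dz in(.037,.019): pl([p+R@np.array([i*.04,j*.023,-dz]) for i,j in((1,1),(1,-1),(-1,-1),(-1,1))],(0,255,0))
  c=np.array([.528,-.2498]);t=np.radians(-16.6);ax=np.array([np.cos(t),np.sin(t)]);ay=np.array([-ax[1],ax[0]])
  for i in(1,-1):
    for j in(1,-1):
      for z in(.068,.038): pl([np.r_[c+(i*.052+.004*np.cos(u))*ax+(j*.013+.004*np.sin(u))*ay,z] for u in np.linspace(0,6.28,13)],(0,0,255))
  pl([np.r_[c+i*.038*ax+j*.017*ay,.038] for i,j in((1,1),(1,-1),(-1,-1),(-1,1))],(255,0,255))
  return o
cv2.imwrite('pics/c8.png',np.hstack([ov(b,'side',255,230,62,74),ov(a,'top',305,180,37,74)]))
E
```

```text
14.35 [ 0.52814825 -0.24901098  0.05835794] 0.5259952327570243 [-0.23900555 -0.95203266 -1.77154423] -16.6359565959591
```

View pics/c8.png

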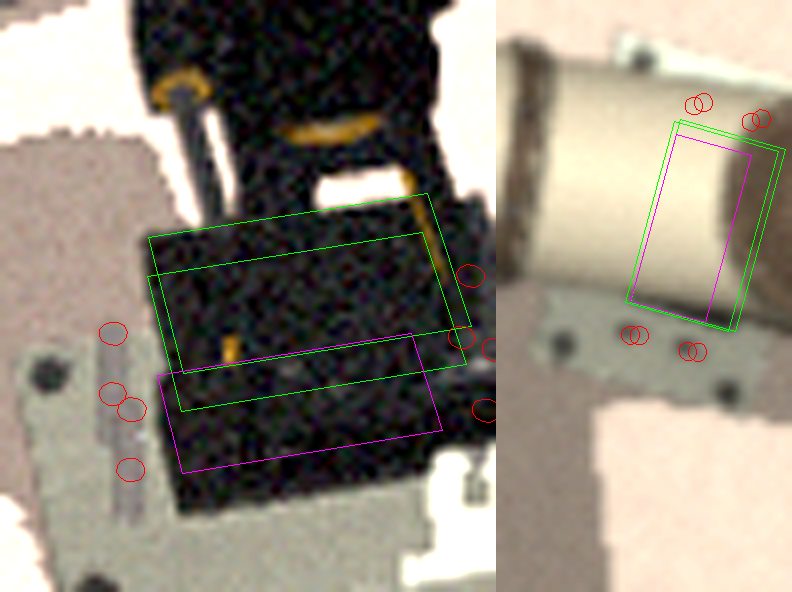

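The left pins (110,333) and (130,410) and the seat edge match the model. The pack's left end sits squarely inside the pins, within about 0.5 px. I'll go in with the last 24 mm of descent and 1 mm in y.

Request:
{"method": "play_rows", "body": {"targets": [[[1, 0, -0.001, -0.005, 0], [1, 0, -0.001, -0.01, 0], [1, 0, -0.001, -0.015, 0], [1, 0, -0.001, -0.02, 0], [1, 0, -0.001, -0.024, 0]]]}}

```text
time_s: 14.87
tcp_pos: [0.5272, -0.2498, 0.0325]
ee_rot: [[0.958, -0.286, -0.001], [-0.286, -0.958, 0.0], [-0.001, 0.0, -1.0]]
wrist_force: [0.5, 0.3, -2.0]
gripper_width: 0.52
```

Request:
{"method": "play_rows", "body": {"targets": [[[1, 0, 0, 0, 0], [1, 0, 0, 0, 0], [1, 0, 0, 0, 0], [1, 0, 0, 0, 0], [1, 0, 0, 0, 0]]]}}

```text
time_s: 15.28
tcp_pos: [0.5279, -0.2499, 0.0338]
ee_rot: [[0.958, -0.286, 0.001], [-0.286, -0.958, -0.0], [0.001, -0.0, -1.0]]
wrist_force: [-0.8, 0.4, -1.9]
gripper_width: 0.521
```

Request:
{"method": "play_rows", "body": {"targets": [[[1, 0, 0, 0, 0], [1, 0, 0, 0, 0], [1, 0, 0, 0, 0], [1, 0, 0, 0, 0], [1, 0, 0, 0, 0]]]}}

```text
time_s: 15.7
tcp_pos: [0.5277, -0.2499, 0.0336]
ee_rot: [[0.958, -0.286, 0.0], [-0.286, -0.958, -0.0], [0.0, -0.0, -1.0]]
wrist_force: [0.4, -0.5, -2.1]
gripper_width: 0.524
```

```bash
python3 - <<'E'
from h import *
s=sense();p=s['tcp_pos'];R=s['ee_rot'];print(s['time_s'],p,s['gripper_width'],s['wrist_force'],np.abs(s['joint_velocities']).max())
b=capture('side')
f=10;x,y=258,245;o=cv2.convertScaleAbs(cv2.resize(b[y:y+58,x:x+70],None,fx=f,fy=f,interpolation=cv2.INTER_CUBIC),alpha=2.5)
def pl(P,c): cv2.polylines(o,[((w2p('side',P)-[x,y]+.5)*f).astype(int)],True,c,1)
for dz in(.037,.019): pl([p+R@np.array([i*.04,j*.023,-dz]) for i,j in((1,1),(1,-1),(-1,-1),(-1,1))],(0,255,0))
cv2.imwrite('pics/c9.png',o)
E
```

```text
15.7 [ 0.52768922 -0.24990878  0.03359861] 0.5238756511306358 [ 0.4168621  -0.49743967 -2.08598406] 0.07519123554251951
```

View pics/c9.png

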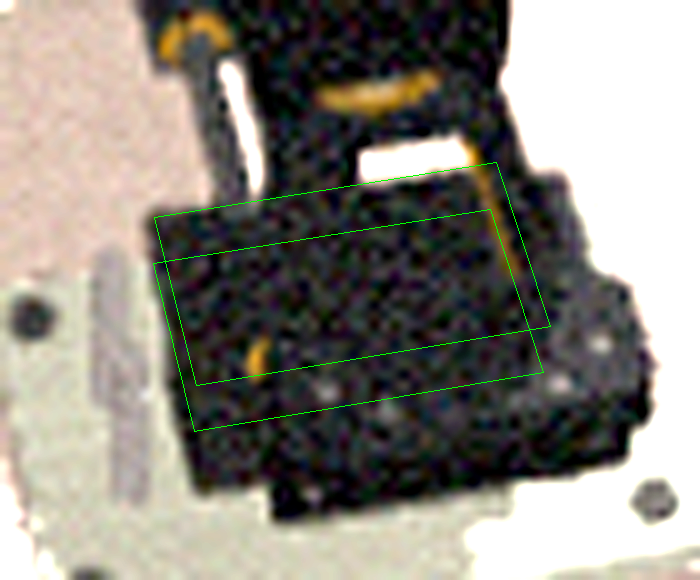

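The pack's far-left corner is at (150,212), predicted (155,217), so about 1 mm off. It is clear of the left pins, the wrist carries a steady -2 N (the plates' weight), and nothing is moving. I'll hand in.

```bash
python3 -c "
from station import *
print(finish_job())"
```

```text
the job is handed in; nothing more can be done
None
```

I squared the plates, lifted them as one pack, carried them over the bottle rack and handed the job in at about 16 s, still holding the pack over the seat. `finish_job` reports no verdict, so the result rests on my own checks.

- **Squaring:** I pushed the plates from the -x end onto the fence until the arm stalled at about 11 N, then squeezed them across their width with the jaws.
- **Carry:** the tool frame crossed the rack at z = 0.20 m. By my measured offset, that puts the lowest plate about 0.22 m up, against bottle tops at 0.14 m.
- **Final pose:** the TCP is at (0.5277, -0.2499), and I measured the seat at (0.528, -0.250). Yaw is -16.6° for both. The underside should be about 15 mm above the seat, worked out from the height at which I gripped the pack.
- **Holding:** the opening was steady at 0.52 (about 46 mm). The wrist carried a steady -2 N, which is the plates' weight with no sign of contact. The joints were practically still.
- **Last picture:** the pack's left end fitted its predicted place to about 1 mm, and the left pins were clear.

- **Disagreed with the text:** the fingertips stand about 9 mm behind the reported TCP, not 17 mm ahead. The camera showed this, and a descent that should have touched the table met nothing. I corrected every height for it.
- **Not seen directly:** the gripper hid the right pins, the +x end of the pack and the alignment of each single plate at the end. I did not check the bottles or other loose things in a picture after the carry.

I viewed 12 pictures, two over the budget, to check the fit at the pins.

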